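# Refit the can capacitors of an open power supply

## Robot

A 6-joint arm with a two-finger parallel gripper is mounted at the origin on a cart in front of the work surface, level with it; the furniture and walls round the work are solid. World frame = base frame: x ahead of the robot, y to its left, z up, the work surface at z = 0. Lengths are in mm, angles in rad, forces in N, time in s.
With the tool pointing down it reaches from about 350 to 875 mm from the base axis. Payload 4.2 kg.
Tool frame: the origin (TCP) lies midway between the tips of the shut fingers; the grasp point (between the pads) lies 19 mm behind it; z points along the fingers, y is the line along which they close (so a half turn about z gives the same grasp; the last joint's range is limited). The gripper opens to 85 mm and grips with 20 to 120 N. Pads are 22 mm wide; open, the fingers measure 114 mm over their backs; the gripper's body (76 mm by 85 mm) begins 54 mm behind the grasp point. The pads swing forward as they close: fully open they stand 13 mm farther back than shut.
Start: joints at [-1.036, 0.385, 0.008, 0, -1.194, -0.259], TCP at [170.214, -601.354, 231.312] pointing down, gripper open.
Joint ranges: [-3.14, 3.14], [-1.21, 2.06], [-1.07, 1.41], [-3.16, 2.05], [-2.99, -0.16], [-3.1, 3.1]. Speed limits (rad/s): [2.79, 2.79, 3.14, 3.14, 3.14, 3.14].

## Interface

Orientations are given as a unit quaternion [x, y, z, w].
In Python, from bench import arm gives the robot as it stands.
- The arm moves only by the tool send_rows, never from a script. Its argument "targets" is a list of rows, each an object of numbers: "gripper": the gripper command: -1 is fully open, 1 is shut, values between are in proportion; "x", "y", "z": the shift along the tool's x, y, z in cm; "ax", "ay", "az": the turn, a rotation vector about the tool's x, y, z in degrees. A call has 1 to 5 rows; each row shifts and turns the commanded pose from where the row before left it, along the tool's axes as they then stand; what a row does not reach is not made up. A row lasts 1/12 s, in which the tool goes at most 41.7 mm and 7.16 degrees, less where a joint would pass 70% of its speed; a pose out of reach is approached as far as the arm can. A call is refused whole if a number of a shift passes 4.17 or a number of a turn 7.16, either way. A call with a gripper value outside its range is refused whole. The fingers move at their own pace and stop on an object; the grip force is fixed at half the most. Time passes only in rows, so rows that do not move let the fingers close. It gives the time, the measured TCP pose, the force, the opening and the grip force at its end, in the units of the state.
- arm.read_state(): the state, without advancing time (a new reading comes with each control period).
- arm.get_image(name): name is "scene" or "top" or "wrist"; returns (picture, depth): 480x640x3 uint8, red, green, blue; 480x640 float32, mm along the optical axis (not along the pixel's ray), 0 where there is no reading.
- arm.camera_model(name): a dict with "fx", "fy", "cx", "cy" (pixels), "distortion" ([k1, k2, p1, p2, k3] as OpenCV has them; the pictures are not rectified), "cam_to_world" (4x4, takes a point from camera to world coordinates). Camera axes: x right, y down, z forward; pixel columns grow to the right and rows downward; lengths in mm; the calibration is good to about 2 mm. A picture is of the moment at which its call begins: read the wrist's pose just before it. camera_model takes no time and is no camera call; for the wrist camera it gives the pose at the moment of the call.
- arm.job_done(): hands the job in; it is judged then, once.
Trained networks look in the newest picture that a camera, given by its name, has taken for a name from the list of things; names that differ only in an ending like _2 or _b are one class to them, and where a whole thing is asked for, a point or a joint stands for the part that bears it (a point fixed in the world has none). Each returns a list of dicts, best first, with "score" (0 to 1); they miss things now and then, are a little off and sometimes report something else, mostly with a low value. They report only what shows in the picture. A call takes as long as a camera call. They do not tell look-alikes from the thing itself.
- arm.boxes_of(camera, thing): "rect" ([left, top, width, height] in pixels, round what is visible of it).
The state is a dict: "clock": time; "joints": joint angles; "joint_vel": joint speeds; "joint_efforts": joint torques, N m; "position": TCP position; "ee_rot": TCP orientation; "contact_force": force on the tool from outside, world axes, zero at the start; "wrist_torque": the same for the moment, N m; "gripper_width": finger opening in mm; "grasp_force": force on a finger pad.
Only numpy, scipy, OpenCV 4.12 (cv2) and the standard library are available. Lean on these libraries where they do the work, as an engineer would, in place of code of your own. Each camera call takes 0.05 s, during which the arm holds its last target. There are 200 camera calls.

## Task

Refit the three can capacitors of the open power supply: stand each one upright, terminals up, in the ring clamp that is made for its diameter, all the way down on the chassis plate inside the ring. Leave the brown bottle, the yellow tub and the blue-lidded tin standing where they are.

Things in the scene. Friction and masses are not known exactly. Their poses are not given: they have to be found in the camera images.
- can_50_mid (a point): the widest of the three loose can capacitors standing on the mat: an upright round can in a dark grey sleeve with a silver rim, diameter 50 mm, height 84 mm, with two small silver screw terminals 4 mm proud of its top; about 240 g, rigid. The point is at its centre, 42 mm above its flat foot; its z axis points up out of the terminal end.
- clamp_50: the widest of three empty steel ring clamps fixed in a row on the chassis plate (72 mm pitch, any order), for the 50 mm can: 10 mm high, inner diameter 58 mm, rim flared to 66 mm, feet and pinch ear up to 43 mm from the axis. Origin on its axis, at the flat plate on which a seated can stands (14 mm above the mat); z up. A 38 mm high transformer of 88 mm diameter is fixed on the plate, 92 mm from one end clamp.
- can_37_mid (a point): the middle one of the three loose can capacitors standing on the mat: an upright round can in a dark grey sleeve with a silver rim, diameter 37 mm, height 78 mm, with two small silver screw terminals 4 mm proud of its top; about 130 g, rigid. The point is at its centre, 39 mm above its flat foot; its z axis points up out of the terminal end.
- clamp_37: the middle one of three empty steel ring clamps fixed in a row on the chassis plate (72 mm pitch, any order), for the 37 mm can: 10 mm high, inner diameter 45 mm, rim flared to 53 mm, feet and pinch ear up to 36 mm from the axis. Origin on its axis, at the flat plate on which a seated can stands (14 mm above the mat); z up. A 38 mm high transformer of 88 mm diameter is fixed on the plate, 92 mm from one end clamp.
- can_25_mid (a point): the narrowest of the three loose can capacitors standing on the mat: an upright round can in a dark grey sleeve with a silver rim, diameter 25 mm, height 70 mm, with two small silver screw terminals 4 mm proud of its top; about 60 g, rigid. The point is at its centre, 35 mm above its flat foot; its z axis points up out of the terminal end.
- clamp_25: the narrowest of three empty steel ring clamps fixed in a row on the chassis plate (72 mm pitch, any order), for the 25 mm can: 10 mm high, inner diameter 33 mm, rim flared to 41 mm, feet and pinch ear up to 30 mm from the axis. Origin on its axis, at the flat plate on which a seated can stands (14 mm above the mat); z up. A 38 mm high transformer of 88 mm diameter is fixed on the plate, 92 mm from one end clamp.
- flux_bottle_mid (a point): small brown bottle with a black cap, 29 mm across and 84 mm tall, standing loose among the cans; not a part of the job. The point is at its centre, 42 mm above its foot; z up.
- paste_jar_mid (a point): yellow tub with a screw lid, 66 mm across and 70 mm tall, standing loose behind the chassis; not a part of the job. The point is at its centre, 35 mm above its foot; z up.
- solder_tin_mid (a point): low round tin with a blue lid, 54 mm across and 26 mm tall, lying flat and loose beside the cans; not a part of the job. The point is at its centre, 13 mm above its foot; z up.
Not all that is in view belongs to the job. Leave any red look-alike of the part that bears can_25_mid alone.

How it is judged (in metres and radians):
At the end, for the whole second after the job is handed in: Each can stands released and at rest in the clamp of its own diameter: axis within 8 mm of the clamp's, foot on the plate within 4 mm, terminals up and upright within 0.1 rad (horizontal distance between can_50_mid and clamp_50 below 0.008 m and z of can_50_mid in the frame of clamp_50 between 0.038 and 0.046 m and angle between each of can_50_mid, can_37_mid, can_25_mid's own z axis and vertical below 0.1 rad and linear speed of each of can_50, can_37, can_25 below 0.02 m/s and horizontal distance between can_37_mid and clamp_37 below 0.008 m and z of can_37_mid in the frame of clamp_37 between 0.035 and 0.043 m and horizontal distance between can_25_mid and clamp_25 below 0.008 m and z of can_25_mid in the frame of clamp_25 between 0.031 and 0.039 m); the robot touches nothing.
It fails at once if the brown bottle is moved more than 3 cm or tipped (distance of flux_bottle_mid from where it was at the start of the episode above 0.03 m or angle between flux_bottle_mid's own z axis and vertical above 0.5 rad).
It fails at once if the yellow tub is moved more than 3 cm or tipped (distance of paste_jar_mid from where it was at the start of the episode above 0.03 m or angle between paste_jar_mid's own z axis and vertical above 0.5 rad).
It fails at once if the blue-lidded tin is moved more than 3 cm or tipped (distance of solder_tin_mid from where it was at the start of the episode above 0.03 m or angle between solder_tin_mid's own z axis and vertical above 0.5 rad).
It also fails if it takes over 72 s, if anything falls off the work surface, if the arm or the gripper's body presses on something with over 40 N, if the wrist force passes 120 N, or if a joint passes its speed limit or range.

## Working session

There is one attempt and no reset: what is moved stays moved. The work goes in short steps, Python scripts to look and compute and a tool call to move; the robot and the scene stay as the last step left them, time stands still between calls to the robot, and variables do not carry over. Pictures are saved under pics/ and viewed, at most 14 in all, crops included, and the job is handed in when it is done.

Besides the shell and the picture viewer there is one more tool, called after "Emit:" by a JSON object that holds its "op" and its "data". send_rows: Moves the arm, as the interface text tells. Its arguments: {"type":"object","properties":{"targets":{"type":"array"}},"required":["targets"]}

```bash
mkdir -p pics; ls
python3 - <<'E'
from bench import arm
import cv2,numpy as np
s=arm.read_state(); print(s)
for c in ("scene","top"):
    im,d=arm.get_image(c); cv2.imwrite(f"pics/{c}0.png",im[:,:,::-1]); np.save(f"pics/{c}_d.npy",d)
    m=arm.camera_model(c); print(c,m)
    for t in ["can_50_mid","can_37_mid","can_25_mid","clamp_50","clamp_37","clamp_25","flux_bottle_mid","paste_jar_mid","solder_tin_mid"]:
        print(t,[(np.round(b["rect"]).tolist(),round(b["score"],2)) for b in arm.boxes_of(c,t)][:3])
print(arm.read_state()["clock"])
E
```

```text
pics
{'clock': 0.0, 'joints': array([-1.03639128e+00,  3.85557137e-01,  6.63223931e-03, -5.22472817e-04,
       -1.19402353e+00, -2.58598102e-01]), 'joint_vel': array([ 0.00143116, -0.00028219, -0.00093291,  0.00032751, -0.0005209 ,
        0.00051267]), 'joint_efforts': array([-5.98791048e-04, -3.92291451e+01,  1.88400561e+01,  4.18602616e+00,
       -4.52146094e-03, -1.64718841e-05]), 'position': array([ 170.06274993, -600.80316892,  230.22027602]), 'ee_rot': array([-1.37371250e-01,  9.90519017e-01,  1.08633917e-03, -1.91592654e-04]), 'contact_force': array([0.02587155, 0.86242927, 0.96309843]), 'wrist_torque': array([0.03987671, 0.06069112, 0.00913643]), 'grasp_force': 0.0, 'gripper_width': 85.22724072931767}
scene {'fx': 524.9873995508806, 'fy': 524.9873995508806, 'cx': 320.11523260795394, 'cy': 239.40856165005454, 'distortion': array([-0.030259,  0.      ,  0.      ,  0.      ,  0.      ]), 'cam_to_world': array([[-7.30383356e-01, -4.32595973e-01,  5.28583841e-01,
        -1.16413725e+01],
       [-6.82962088e-01,  4.74026268e-01, -5.55753438e-01,
         1.79236501e+02],
     
[... 1296 characters left out ...]
43.0, 232.0, 26.0, 35.0], 0.8)]
can_25_mid [([233.0, 366.0, 27.0, 17.0], 0.91), ([356.0, 169.0, 23.0, 26.0], 0.63), ([343.0, 234.0, 27.0, 34.0], 0.18)]
clamp_50 [([280.0, 105.0, 48.0, 47.0], 0.74), ([263.0, 205.0, 34.0, 32.0], 0.71), ([272.0, 159.0, 43.0, 41.0], 0.68)]
clamp_37 [([280.0, 105.0, 48.0, 47.0], 0.74), ([263.0, 205.0, 34.0, 32.0], 0.71), ([272.0, 159.0, 43.0, 41.0], 0.68)]
clamp_25 [([280.0, 105.0, 48.0, 47.0], 0.74), ([263.0, 205.0, 34.0, 32.0], 0.71), ([272.0, 159.0, 43.0, 41.0], 0.68)]
flux_bottle_mid [([382.0, 209.0, 28.0, 26.0], 0.85), ([411.0, 149.0, 32.0, 37.0], 0.5)]
paste_jar_mid [([188.0, 193.0, 53.0, 53.0], 0.77)]
solder_tin_mid [([414.0, 150.0, 30.0, 37.0], 0.59)]
1.0
```

View pics/top0.png

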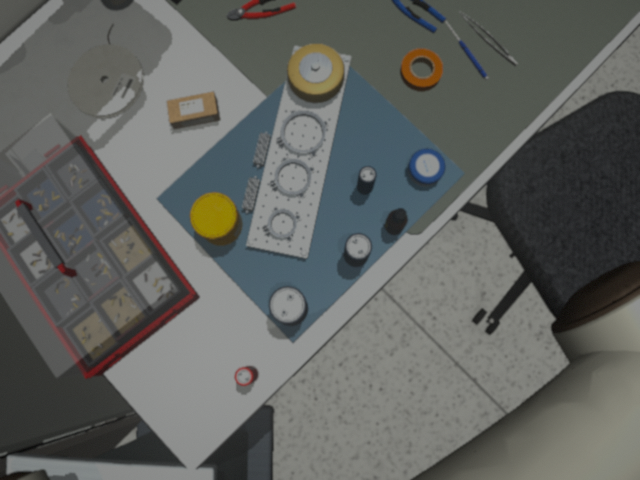

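View pics/scene0.png

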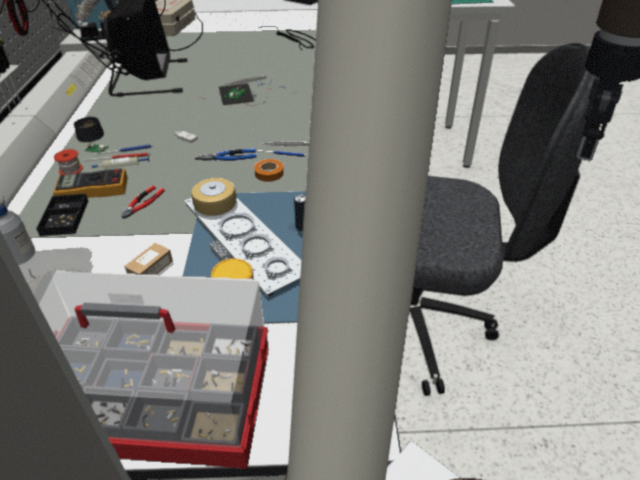

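```bash
cat > h.py <<'E'
import numpy as np,cv2
from scipy.spatial.transform import Rotation as R
def model(arm,c):
    m=arm.camera_model(c); K=np.array([[m["fx"],0,m["cx"]],[0,m["fy"],m["cy"]],[0,0,1]]); return K,np.array(m["distortion"]),np.array(m["cam_to_world"])
def cloud(d,M):
    K,D,T=M; v,u=np.mgrid[0:480,0:640]
    n=cv2.undistortPoints(np.stack([u.ravel(),v.ravel()],1).astype(float).reshape(-1,1,2),K,D)[:,0]
    P=np.c_[n,np.ones(len(n))]*d.reshape(-1,1); P=P@T[:3,:3].T+T[:3,3]; P[d.ravel()<=0]=np.nan
    return P.reshape(480,640,3)
def onz(uv,z,M):
    K,D,T=M; n=cv2.undistortPoints(np.array([[uv]],float),K,D)[0,0]; r=T[:3,:3]@np.r_[n,1]; return T[:3,3]+r*(z-T[2,3])/r[2]
def box(P,rect,zr,m=4):
    l,t,w,h=[int(a) for a in rect]; Q=P[max(t-m,0):t+h+m,max(l-m,0):l+w+m].reshape(-1,3); return Q[(Q[:,2]>zr[0])&(Q[:,2]<zr[1])]
def circ(Q):
    (c,r)=cv2.minEnclosingCircle(Q[:,:2].astype(np.float32)); return np.round(c,1),round(r,1),np.round(np.median(Q,0),1),len(Q)
E
python3 - <<'E'
from h import *; from bench import arm
d=np.load("pics/top_d.npy"); M=model(arm,"top"); P=cloud(d,M)
for n,r,z in [("can50",(268,287,40,38),(75,95)),("can37",(343,232,28,35),(70,90)),("can25",(356,166,23,28),(62,80)),("bottle",(382,209,28,26),(70,95)),("tin",(410,149,36,37),(18,34)),("tub",(188,193,53,53),(60,80)),("cl50",(280,105,48,47),(18,32)),("cl37",(272,159,43,41),(18,32)),("cl25",(263,205,34,32),(18,32)),("trafo",(285,42,62,60),(42,62)),("red",(233,366,27,17),(55,90))]:
    Q=box(P,r,z); print(n,circ(Q) if len(Q) else Q)
for uv in [(288,305),(358,245),(368,173),(303,131),(292,178),(281,223)]: print(uv,P[uv[1],uv[0]].round(1))
for uv,z in [((303,132),24),((293,178),24),((282,222),24)]: print(onz(uv,z,M).round(1))
E
```

```text
can50 (array([ 381.3, -267.4]), 25.1, array([ 380.9, -267.6,   86.8]), 1135)
can37 (array([ 461.6, -361.6]), 18.5, array([ 460.7, -361.4,   81. ]), 604)
can25 (array([ 565., -375.]), 12.7, array([ 563.7, -374.5,   73.3]), 279)
bottle (array([ 505.9, -418.5]), 8.9, array([ 504.4, -418. ,   86. ]), 155)
tin (array([ 593.2, -466.3]), 27.4, array([ 591.6, -465.7,   29.6]), 1012)
tub (array([ 505.2, -160.8]), 33.4, array([ 503.5, -161.8,   73.2]), 1809)
cl50 (array([ 653.5, -281.4]), 59.2, array([ 651.7, -281.9,   19.6]), 1648)
cl37 (array([ 573.1, -267.7]), 52.1, array([ 574.5, -267.7,   19.6]), 1311)
cl25 (array([ 509.1, -249. ]), 41.3, array([ 507. , -249.9,   19.9]), 915)
trafo (array([ 734.9, -299.8]), 44.8, array([ 729.2, -299.7,   55.8]), 2459)
red (array([ 286.8, -210.1]), 12.8, array([ 286.6, -210.8,   68.9]), 296)
(288, 305) [ 380.7 -269.    88.7]
(358, 245) [ 463.2 -361.4   80.1]
(368, 173) [ 565.5 -375.7   76.7]
(303, 131) [ 648.4 -281.4   18.9]
(292, 178) [ 575.  -266.1   15.8]
(281, 223) [ 506.1 -251.3   16.1]
[ 644.9 -281.7   24. ]
[ 572.7 -268.1   24. ]
[ 505.9 -253.4   24. ]
```

```bash
cat >> h.py <<'E'
def plan(arm,pos,yaw=None,n=None,g=-1):
    """rows (one call's worth each line) bringing the TCP to pos, tool down, tool y at yaw deg"""
    import json
    s=arm.read_state(); p=s["position"].copy(); r=R.from_quat(s["ee_rot"]); x,y,z=r.as_matrix().T
    tz=np.array([0,0,-1.]); ty=y-y@tz*tz if yaw is None else np.array([np.cos(np.radians(yaw)),np.sin(np.radians(yaw)),0]); ty/=np.linalg.norm(ty)
    G=R.from_matrix(np.stack([np.cross(ty,tz),ty,tz],1))
    print("pos",p.round(1),"yaw",np.degrees(np.arctan2(y[1],y[0])).round(1),"tilt",np.degrees(np.arccos(-z[2])).round(2),"width",s["gripper_width"].round(1))
    t=(r.inv()*G).as_rotvec(True); N=n or int(max(np.ceil(np.linalg.norm(np.subtract(pos,p))/39),np.ceil(np.linalg.norm(t)/6.8)))
    t=np.round(t/N,1); out=[]
    for k in range(N):
        d=np.round(r.inv().apply((np.array(pos)-p)/(N-k))/10,2)
        p=p+r.apply(d*10); r=r*R.from_rotvec(t,True)
        out.append(dict(x=d[0],y=d[1],z=d[2],ax=t[0],ay=t[1],az=t[2],gripper=g))
    for o in out: print(json.dumps({k:float(v) for k,v in o.items() if v}))
E
python3 - <<'E'
from h import *; from bench import arm
s=arm.read_state(); K,D,T=model(arm,"wrist"); r=R.from_quat(s["ee_rot"])
print((r.inv().apply(T[:3,3]-s["position"])).round(1)); print((r.as_matrix().T@T[:3,:3]).round(3),K,D)
plan(arm,[490,-310,330],78.5)
E
```

```text
[  74.8   -0.6 -142.4]
[[ 0.    -0.956 -0.293]
 [ 1.     0.     0.   ]
 [-0.    -0.293  0.956]] [[374.27688353   0.         315.05616744]
 [  0.         374.27688353 231.01546436]
 [  0.           0.           1.        ]] [-0.08004728  0.          0.          0.          0.        ]Traceback (most recent call last):
  File "<stdin>", line 4, in <module>
  File "h.py", line 22, in plan
    print("pos",p.round(1),"yaw",np.degrees(np.arctan2(y[1],y[0])).round(1),"tilt",np.degrees(np.arccos(-z[2])).round(2),"width",s["gripper_width"].round(1))
                                                                                                                                 ^^^^^^^^^^^^^^^^^^^^^^^^
AttributeError: 'float' object has no attribute 'round'
```

```bash
sed -i 's/s\["gripper_width"\].round(1)/round(float(s["gripper_width"]),1)/' h.py
python3 - <<'E'
from h import *; from bench import arm
plan(arm,[490,-320,290],78.5)
E
```

```text
pos [ 170.2 -601.3  231.3] yaw 105.8 tilt 0.0 width 85.6
{"x": -3.2, "y": 1.53, "z": -0.49, "az": 2.3, "gripper": -1.0}
{"x": -3.14, "y": 1.66, "z": -0.49, "az": 2.3, "gripper": -1.0}
{"x": -3.07, "y": 1.78, "z": -0.49, "az": 2.3, "gripper": -1.0}
{"x": -3.0, "y": 1.9, "z": -0.49, "az": 2.3, "gripper": -1.0}
{"x": -2.92, "y": 2.02, "z": -0.49, "az": 2.3, "gripper": -1.0}
{"x": -2.83, "y": 2.14, "z": -0.49, "az": 2.3, "gripper": -1.0}
{"x": -2.74, "y": 2.25, "z": -0.49, "az": 2.3, "gripper": -1.0}
{"x": -2.65, "y": 2.36, "z": -0.49, "az": 2.3, "gripper": -1.0}
{"x": -2.56, "y": 2.46, "z": -0.49, "az": 2.3, "gripper": -1.0}
{"x": -2.45, "y": 2.57, "z": -0.49, "az": 2.3, "gripper": -1.0}
{"x": -2.35, "y": 2.66, "z": -0.48, "az": 2.3, "gripper": -1.0}
{"x": -2.24, "y": 2.75, "z": -0.49, "az": 2.3, "gripper": -1.0}
```

Emit:
{"op": "send_rows", "data": {"targets": [{"x":-3.2,"y":1.5,"z":-0.5,"az":2.3,"gripper":-1},{"x":-3.1,"y":1.7,"z":-0.5,"az":2.3,"gripper":-1},{"x":-3.1,"y":1.8,"z":-0.5,"az":2.3,"gripper":-1},{"x":-3.0,"y":1.9,"z":-0.5,"az":2.3,"gripper":-1},{"x":-2.9,"y":2.0,"z":-0.5,"az":2.3,"gripper":-1}]}}

```text
$.targets[0]: bad value
```

Emit:
{"op": "send_rows", "data": {"targets": [{"x":-2.8,"y":2.1,"z":-0.5,"az":2.3,"gripper":-1},{"x":-2.7,"y":2.2,"z":-0.5,"az":2.3,"gripper":-1},{"x":-2.6,"y":2.4,"z":-0.5,"az":2.3,"gripper":-1},{"x":-2.6,"y":2.5,"z":-0.5,"az":2.3,"gripper":-1},{"x":-2.5,"y":2.6,"z":-0.5,"az":2.3,"gripper":-1}]}}

```text
$.targets[0]: bad value
```

Emit:
{"op": "send_rows", "data": {"targets": [{"x":-2.3,"y":2.7,"z":-0.5,"az":2.3,"gripper":-1},{"x":-2.2,"y":2.7,"z":-0.5,"az":2.3,"gripper":-1},{"gripper":-1},{"gripper":-1},{"gripper":-1}]}}

```text
$.targets[0]: bad value
```

Run:
```python
from h import *; from bench import arm
s=arm.read_state(); print(s["position"],s["joints"].round(2),s["clock"])
M=model(arm,"wrist"); im,d=arm.get_image("wrist"); cv2.imwrite("pics/w1.png",im[:,:,::-1]); np.savez("pics/w1.npz",d=d,T=M[2])
for t in ["can_50_mid","can_37_mid","can_25_mid","clamp_50","flux_bottle_mid"]:
    print(t,[(np.round(b["rect"]).tolist(),round(b["score"],2)) for b in arm.boxes_of("wrist",t)][:3])
```

```text
[ 170.22094916 -601.33803491  231.31089219] [-1.04  0.38  0.01 -0.   -1.19 -0.26] 1.0
can_50_mid [([510.0, 434.0, 41.0, 46.0], 0.59)]
can_37_mid []
can_25_mid [([586.0, 362.0, 52.0, 44.0], 0.57)]
clamp_50 []
flux_bottle_mid []
```

View pics/w1.png

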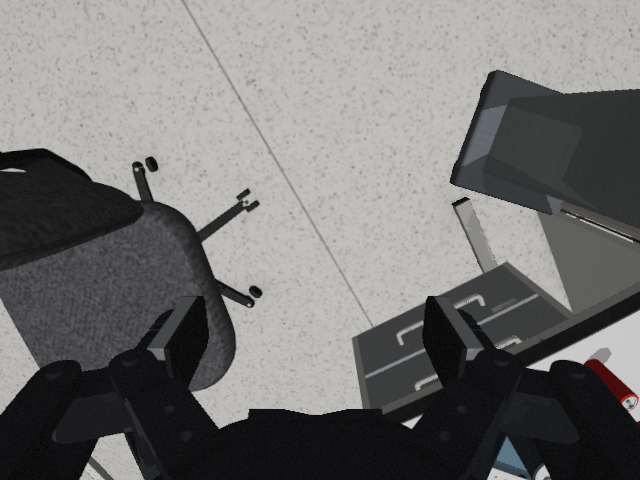

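Emit:
{"op": "send_rows", "data": {"targets": [{"x":-3.2,"y":1.5,"z":-0.5,"ax":0,"ay":0,"az":2.3,"gripper":-1},{"x":-3.1,"y":1.7,"z":-0.5,"ax":0,"ay":0,"az":2.3,"gripper":-1},{"x":-3.1,"y":1.8,"z":-0.5,"ax":0,"ay":0,"az":2.3,"gripper":-1},{"x":-3.0,"y":1.9,"z":-0.5,"ax":0,"ay":0,"az":2.3,"gripper":-1},{"x":-2.9,"y":2.0,"z":-0.5,"ax":0,"ay":0,"az":2.3,"gripper":-1}]}}

```text
clock: 1.72
position: [304.1, -483.0, 256.7]
ee_rot: [-0.036, 0.999, -0.0, 0.0]
contact_force: [0.9, -0.7, -0.6]
gripper_width: 85.4
grasp_force: 0.0
```

Emit:
{"op": "send_rows", "data": {"targets": [{"x":-2.8,"y":2.1,"z":-0.5,"ax":0,"ay":0,"az":2.3,"gripper":-1},{"x":-2.7,"y":2.2,"z":-0.5,"ax":0,"ay":0,"az":2.3,"gripper":-1},{"x":-2.6,"y":2.4,"z":-0.5,"ax":0,"ay":0,"az":2.3,"gripper":-1},{"x":-2.6,"y":2.5,"z":-0.5,"ax":0,"ay":0,"az":2.3,"gripper":-1},{"x":-2.5,"y":2.6,"z":-0.5,"ax":0,"ay":0,"az":2.3,"gripper":-1}]}}

```text
clock: 2.13
position: [437.2, -365.3, 281.9]
ee_rot: [0.064, 0.998, -0.0, 0.0]
contact_force: [0.1, -0.3, 0.9]
gripper_width: 85.4
grasp_force: 0.0
```

Emit:
{"op": "send_rows", "data": {"targets": [{"x":-2.3,"y":2.7,"z":-0.5,"ax":0,"ay":0,"az":2.3,"gripper":-1},{"x":-2.2,"y":2.7,"z":-0.5,"ax":0,"ay":0,"az":2.3,"gripper":-1},{"x":0,"y":0,"z":0,"ax":0,"ay":0,"az":0,"gripper":-1},{"x":0,"y":0,"z":0,"ax":0,"ay":0,"az":0,"gripper":-1}]}}

```text
clock: 2.47
position: [489.8, -318.5, 291.3]
ee_rot: [0.101, 0.995, -0.0, 0.0]
contact_force: [-0.6, -0.3, -0.0]
gripper_width: 85.8
grasp_force: 0.0
```

Run:
```python
from h import *; from bench import arm
s=arm.read_state(); print(s["position"],s["joints"].round(2),s["clock"])
M=model(arm,"wrist"); im,d=arm.get_image("wrist"); cv2.imwrite("pics/w2.png",im[:,:,::-1]); np.savez("pics/w2.npz",d=d,T=M[2])
for t in ["can_50_mid","can_37_mid","can_25_mid","clamp_50","flux_bottle_mid"]:
    print(t,[(np.round(b["rect"]).tolist(),round(b["score"],2)) for b in arm.boxes_of("wrist",t)][:3])
```

```text
[ 489.81117422 -318.50081229  291.3161595 ] [-0.3   0.28  0.   -0.   -1.3  -1.47] 2.4667
can_50_mid [([323.0, 34.0, 56.0, 68.0], 0.8), ([425.0, 142.0, 84.0, 72.0], 0.5)]
can_37_mid [([244.0, 151.0, 46.0, 45.0], 0.55)]
can_25_mid [([269.0, 247.0, 24.0, 37.0], 0.67)]
clamp_50 [([352.0, 168.0, 48.0, 38.0], 0.9), ([345.0, 276.0, 56.0, 57.0], 0.86), ([349.0, 226.0, 52.0, 45.0], 0.8)]
flux_bottle_mid [([208.0, 202.0, 43.0, 39.0], 0.59), ([425.0, 140.0, 82.0, 71.0], 0.48)]
```

View pics/w2.png

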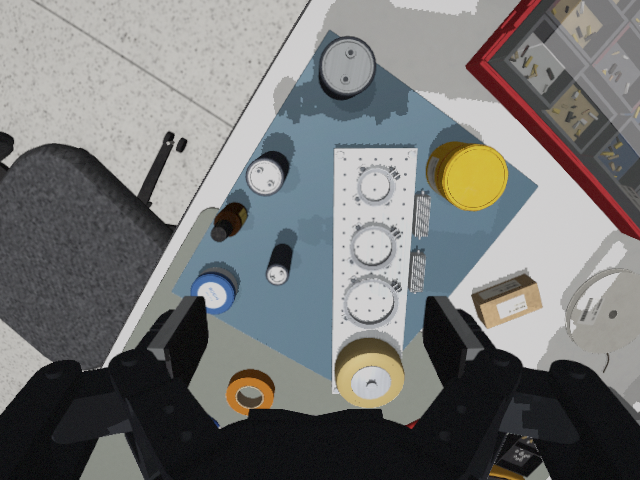

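```bash
cat >> h.py <<'E'
from scipy.optimize import least_squares
def ring(P,c0,ri,ro,zr):
    Q=P.reshape(-1,3); Q=Q[(Q[:,2]>zr[0])&(Q[:,2]<zr[1])]; c=np.array(c0,float)
    for k in range(6):
        e=np.linalg.norm(Q[:,:2]-c,axis=1); S=Q[(e>ri-(8-k))&(e<ro+(6-k))]
        c=least_squares(lambda q:np.linalg.norm(S[:,:2]-q[:2],axis=1)-q[2],[*c,(ri+ro)/2],loss="soft_l1").x; rr=c[2]; c=c[:2]
    return c.round(1),rr.round(1),np.median(S[:,2]).round(1),len(S)
E
python3 - <<'E'
from h import *; from bench import arm
f=np.load("pics/w2.npz"); K,D,_=model(arm,"wrist"); M=(K,D,f["T"]); P=cloud(f["d"],M); top=cloud(np.load("pics/top_d.npy"),model(arm,"top"))
for n,r,z in [("can50",(318,34,60,66),(75,95)),("can37",(244,151,46,45),(70,90)),("can25",(260,247,34,40),(62,80)),("bottle",(208,202,43,39),(70,95)),("tin",(188,270,48,45),(18,34)),("tub",(425,142,84,72),(60,80))]:
    Q=box(P,r,z); print(n,circ(Q))
for uv in [(375,184),(373,244),(370,299),(345,250),(310,200)]: print("plate",P[uv[1],uv[0]].round(1))
for n,c,ri,ro in [("50",(645,-281),29,33),("37",(573,-267),22.5,26.5),("25",(506,-252),16.5,20.5)]:
    print(n,ring(P,c,ri,ro,(20,29)),ring(top,c,ri,ro,(21.5,32)))
for uv in [(375,184),(373,244),(370,299)]: print(onz(uv,14,M).round(1))
E
```

```text
can50 (array([ 379.8, -268.2]), 25.3, array([ 379.8, -268.5,   87.2]), 2757)
can37 (array([ 460.5, -361.7]), 18.7, array([ 459.7, -361.1,   81.3]), 1243)
can25 (array([ 563.1, -374.3]), 12.9, array([ 560.9, -373.7,   72.9]), 490)
bottle (array([ 504.7, -418.4]), 9.0, array([ 503.2, -416.5,   86.3]), 308)
tin (array([ 591.4, -465.7]), 27.9, array([ 586.3, -462.2,   29.4]), 1351)
tub (array([ 502.8, -161.1]), 34.0, array([ 501.2, -163.4,   73.2]), 3690)
plate [ 500.9 -252.5   17.1]
plate [ 571.  -266.    16.9]
plate [ 641.7 -280.7   16.6]
plate [ 571.7 -299.7   17.1]
plate [ 507.1 -328.7    3.7]
50 (array([ 642.5, -282. ]), np.float64(31.4), np.float64(25.6), 673) (array([ 645. , -281.5]), np.float64(31.3), np.float64(26.1), 438)
37 (array([ 572.5, -267.8]), np.float64(24.5), np.float64(26.0), 636) (array([ 574.5, -267.3]), np.float64(25.0), np.float64(26.0), 357)
25 (array([ 502.3, -254.3]), np.float64(18.9), np.float64(26.2), 526) (array([ 504.1, -253.4]), np.float64(19.0), np.float64(26.0), 287)
[ 501.6 -252.1   14. ]
[ 572.1 -265.7   14. ]
[ 643.1 -280.6   14. ]
```

Run:
```python
from h import *; from bench import arm
plan(arm,[563.3,-374.5,120],78.6,5)
```

```text
pos [ 487.6 -320.6  291.3] yaw 78.1 tilt 0.02 width 85.7
{"x": -1.7, "y": -0.74, "z": 3.42, "az": -0.1, "gripper": -1.0}
{"x": -1.7, "y": -0.75, "z": 3.43, "az": -0.1, "gripper": -1.0}
{"x": -1.7, "y": -0.75, "z": 3.42, "az": -0.1, "gripper": -1.0}
{"x": -1.7, "y": -0.75, "z": 3.43, "az": -0.1, "gripper": -1.0}
{"x": -1.71, "y": -0.75, "z": 3.42, "az": -0.1, "gripper": -1.0}
```

Emit:
{"op": "send_rows", "data": {"targets": [{"x":-1.7,"y":-0.75,"z":3.4,"ax":0,"ay":0,"az":-0.1,"gripper":-0.3},{"x":-1.7,"y":-0.75,"z":3.4,"ax":0,"ay":0,"az":-0.1,"gripper":-0.3},{"x":-1.7,"y":-0.75,"z":3.4,"ax":0,"ay":0,"az":-0.1,"gripper":-0.3},{"x":-1.7,"y":-0.75,"z":3.4,"ax":0,"ay":0,"az":-0.1,"gripper":-0.3},{"x":-1.7,"y":-0.75,"z":3.4,"ax":0,"ay":0,"az":-0.1,"gripper":-0.3}]}}

```text
clock: 3.18
position: [564.1, -375.0, 119.9]
ee_rot: [0.099, 0.995, -0.0, 0.0]
contact_force: [-0.1, 0.0, 0.9]
gripper_width: 55.6
grasp_force: 0.0
```

Emit:
{"op": "send_rows", "data": {"targets": [{"x":0,"y":0,"z":0,"ax":0,"ay":0,"az":0,"gripper":-0.3},{"x":0,"y":0,"z":0,"ax":0,"ay":0,"az":0,"gripper":-0.3},{"x":0,"y":0,"z":0,"ax":0,"ay":0,"az":0,"gripper":-0.3},{"x":0,"y":0,"z":0,"ax":0,"ay":0,"az":0,"gripper":-0.3}]}}

```text
clock: 3.52
position: [564.8, -374.4, 124.4]
ee_rot: [0.098, 0.995, -0.001, 0.002]
contact_force: [-0.1, -0.2, 0.3]
gripper_width: 55.4
grasp_force: 0.0
```

Run:
```python
from h import *; from bench import arm
M=model(arm,"wrist"); im,d=arm.get_image("wrist"); cv2.imwrite("pics/w3.png",im[:,:,::-1]); P=cloud(d,M)
Q=P.reshape(-1,3); Q=Q[(abs(Q[:,0]-563)<25)&(abs(Q[:,1]+374)<25)&(Q[:,2]>65)&(Q[:,2]<80)]; print(circ(Q))
for n,c,ri,ro in [("50",(643,-281.5),29,33),("37",(573,-267.5),22.5,26.5),("25",(502.5,-253.5),16.5,20.5)]:
    try: print(n,ring(P,c,ri,ro,(21,29)))
    except Exception as e: print(n,"no")
plan(arm,[563.1,-374.3,28],78.6,3)
```

```text
(array([ 563.7, -374.9]), 12.6, array([ 561.9, -374.7,   73.3]), 1614)
50 (array([ 643. , -282.1]), np.float64(31.2), np.float64(25.9), 1369)
37 (array([ 572.7, -268.3]), np.float64(24.8), np.float64(26.1), 1835)
25 (array([ 502.6, -254.5]), np.float64(18.9), np.float64(26.2), 1705)
pos [ 564.9 -374.2  124.7] yaw 78.7 tilt 0.3 width 55.7
{"x": 0.07, "y": -0.01, "z": 3.22, "ay": 0.1, "gripper": -1.0}
{"x": 0.07, "y": -0.01, "z": 3.22, "ay": 0.1, "gripper": -1.0}
{"x": 0.06, "y": -0.01, "z": 3.23, "ay": 0.1, "gripper": -1.0}
```

View pics/w3.png

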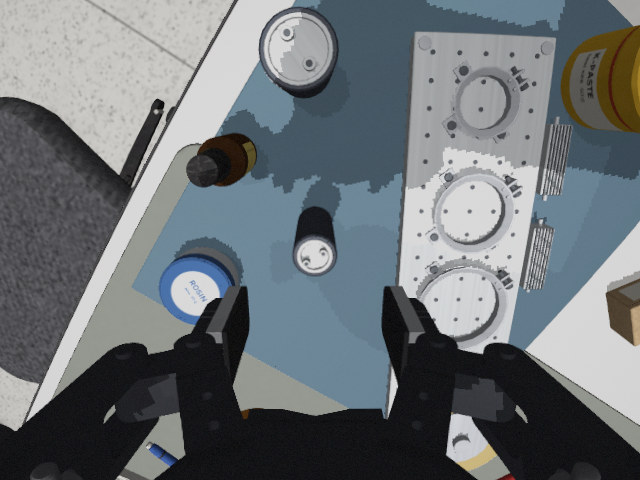

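Emit:
{"op": "send_rows", "data": {"targets": [{"x":0.05,"y":-0.05,"z":3.2,"ax":0,"ay":0.1,"az":0,"gripper":-0.3},{"x":0.05,"y":-0.05,"z":3.2,"ax":0,"ay":0.1,"az":0,"gripper":-0.3},{"x":0.05,"y":0,"z":3.2,"ax":0,"ay":0,"az":0,"gripper":-0.3},{"x":0,"y":0,"z":0,"ax":0,"ay":0,"az":0,"gripper":-0.3},{"x":0,"y":0,"z":0,"ax":0,"ay":0,"az":0,"gripper":-0.3}]}}

```text
clock: 3.98
position: [562.0, -374.2, 26.2]
ee_rot: [0.098, 0.995, 0.0, -0.002]
contact_force: [-0.5, -0.2, 0.0]
gripper_width: 55.4
grasp_force: 0.0
```

Emit:
{"op": "send_rows", "data": {"targets": [{"x":0,"y":0,"z":0,"ax":0,"ay":0,"az":0,"gripper":1},{"x":0,"y":0,"z":0,"ax":0,"ay":0,"az":0,"gripper":1},{"x":0,"y":0,"z":0,"ax":0,"ay":0,"az":0,"gripper":1},{"x":0,"y":0,"z":0,"ax":0,"ay":0,"az":0,"gripper":1},{"x":0,"y":0,"z":0,"ax":0,"ay":0,"az":0,"gripper":1}]}}

```text
clock: 4.4
position: [564.4, -375.1, 28.9]
ee_rot: [0.098, 0.995, -0.001, 0.001]
contact_force: [-1.1, 0.6, 7.5]
gripper_width: 23.7
grasp_force: 58.5
```

Run:
```python
from h import *; from bench import arm
s=arm.read_state(); print(s["gripper_width"],s["grasp_force"])
plan(arm,[563,-374,120],78.6,3,1)
```

```text
23.71210264634222 58.516119718551636
pos [ 564.4 -375.1   28.9] yaw 78.8 tilt 0.16 width 23.7
{"x": 0.05, "y": 0.02, "z": -3.04, "az": 0.1, "gripper": 1.0}
{"x": 0.04, "y": 0.03, "z": -3.03, "az": 0.1, "gripper": 1.0}
{"x": 0.05, "y": 0.02, "z": -3.04, "az": 0.1, "gripper": 1.0}
```

Emit:
{"op": "send_rows", "data": {"targets": [{"x":0,"y":0,"z":-2.0,"ax":0,"ay":0,"az":0,"gripper":1},{"x":0,"y":0,"z":-3.0,"ax":0,"ay":0,"az":0,"gripper":1},{"x":0,"y":0,"z":-1.0,"ax":0,"ay":0,"az":0,"gripper":1}]}}

```text
clock: 4.65
position: [564.8, -375.6, 90.4]
ee_rot: [0.098, 0.995, -0.001, 0.002]
contact_force: [0.2, -1.0, 1.1]
gripper_width: 23.9
grasp_force: 58.8
```

Run:
```python
from h import *; from bench import arm
s=arm.read_state(); print(s["gripper_width"],s["grasp_force"])
plan(arm,[503.2,-254.5,90],78.6,4,1)
```

```text
23.8747386578248 58.766770362854004
pos [ 564.8 -375.6   90.4] yaw 78.8 tilt 0.27 width 23.9
{"x": 2.1, "y": 2.67, "ay": 0.1, "gripper": 1.0}
{"x": 2.1, "y": 2.67, "ay": 0.1, "gripper": 1.0}
{"x": 2.1, "y": 2.67, "ay": 0.1, "gripper": 1.0}
{"x": 2.1, "y": 2.67, "z": 0.01, "ay": 0.1, "gripper": 1.0}
```

Emit:
{"op": "send_rows", "data": {"targets": [{"x":2.1,"y":2.65,"z":0,"ax":0,"ay":0,"az":0,"gripper":1},{"x":2.1,"y":2.65,"z":0,"ax":0,"ay":0,"az":0,"gripper":1},{"x":2.1,"y":2.65,"z":0,"ax":0,"ay":0,"az":0,"gripper":1},{"x":2.1,"y":2.65,"z":0,"ax":0,"ay":0,"az":0,"gripper":1}]}}

```text
clock: 4.98
position: [500.2, -252.9, 86.1]
ee_rot: [0.099, 0.995, 0.0, -0.001]
contact_force: [0.6, 0.9, -0.9]
gripper_width: 23.6
grasp_force: 58.9
```

Emit:
{"op": "send_rows", "data": {"targets": [{"x":0,"y":0,"z":0,"ax":0,"ay":0,"az":0,"gripper":1},{"x":0,"y":0,"z":0,"ax":0,"ay":0,"az":0,"gripper":1},{"x":0,"y":0,"z":0,"ax":0,"ay":0,"az":0,"gripper":1},{"x":0,"y":0,"z":0,"ax":0,"ay":0,"az":0,"gripper":1},{"x":0,"y":0,"z":0,"ax":0,"ay":0,"az":0,"gripper":1}]}}

```text
clock: 5.4
position: [501.7, -254.8, 85.6]
ee_rot: [0.099, 0.995, 0.0, -0.001]
contact_force: [0.1, 0.2, -0.8]
gripper_width: 23.4
grasp_force: 59.0
```

Run:
```python
from h import *; from bench import arm
s=arm.read_state(); print(s["gripper_width"],s["grasp_force"])
M=model(arm,"wrist"); im,d=arm.get_image("wrist"); cv2.imwrite("pics/w4.png",im[:,:,::-1]); P=cloud(d,M)
zt=s["position"][2]+44.5
Q=P.reshape(-1,3); Q=Q[(np.hypot(Q[:,0]-503,Q[:,1]+254.5)<25)&(Q[:,2]>zt-4)&(Q[:,2]<zt+8)]; print(zt,circ(Q))
for n,c,ri,ro in [("50",(643,-281.5),29,33),("37",(573,-267.5),22.5,26.5),("25",(502.5,-253.5),16.5,20.5)]:
    try: print(n,ring(P,c,ri,ro,(21,29)))
    except Exception as e: print(n,"no")
plan(arm,[503.2,-254.6,60],78.6,1,1)
```

```text
23.398836385016132 59.022987484931946
130.11116844222667 (array([ 495. , -252.9]), 22.1, array([ 497.3, -254.5,  130.3]), 6059)
50 (array([ 763.4, -308.7]), np.float64(31.0), np.float64(nan), 0)
37 (array([ 567. , -274.7]), np.float64(24.5), np.float64(nan), 0)
25 (array([ 502.5, -253.4]), np.float64(18.9), np.float64(26.4), 1256)
pos [ 501.4 -254.7   85.4] yaw 78.6 tilt 0.18 width 23.9
{"x": -0.18, "y": 0.05, "z": 2.54, "ay": -0.2, "gripper": 1.0}
  return _methods._mean(a, axis=axis, dtype=dtype,
  ret = ret.dtype.type(ret / rcount)
```

View pics/w4.png

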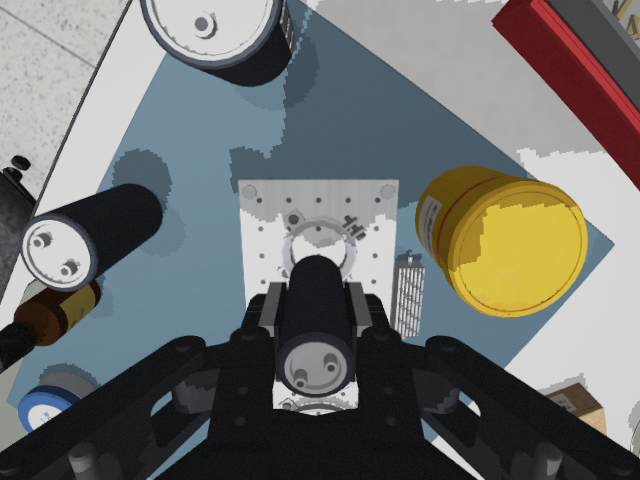

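Emit:
{"op": "send_rows", "data": {"targets": [{"x":-0.2,"y":0.05,"z":1.5,"ax":0,"ay":-0.1,"az":0,"gripper":1},{"x":0,"y":0,"z":1.3,"ax":0,"ay":0,"az":0,"gripper":1},{"x":0,"y":0,"z":0.7,"ax":0,"ay":0,"az":0,"gripper":1},{"x":0,"y":0,"z":0,"ax":0,"ay":0,"az":0,"gripper":1},{"x":0,"y":0,"z":0,"ax":0,"ay":0,"az":0,"gripper":1}]}}

```text
clock: 5.87
position: [502.9, -254.2, 50.2]
ee_rot: [0.099, 0.995, 0.0, -0.001]
contact_force: [0.2, -0.4, -1.2]
gripper_width: 23.9
grasp_force: 59.0
```

Emit:
{"op": "send_rows", "data": {"targets": [{"x":0,"y":0,"z":0.35,"ax":0,"ay":0,"az":0,"gripper":1},{"x":0,"y":0,"z":0.25,"ax":0,"ay":0,"az":0,"gripper":1},{"x":0,"y":0,"z":0,"ax":0,"ay":0,"az":0,"gripper":1},{"x":0,"y":0,"z":0,"ax":0,"ay":0,"az":0,"gripper":1}]}}

```text
clock: 6.2
position: [503.1, -253.9, 44.8]
ee_rot: [0.098, 0.995, 0.0, -0.001]
contact_force: [-0.6, 0.6, -0.6]
gripper_width: 24.1
grasp_force: 59.0
```

Emit:
{"op": "send_rows", "data": {"targets": [{"x":0,"y":0,"z":0.2,"ax":0,"ay":0,"az":0,"gripper":1},{"x":0,"y":0,"z":0,"ax":0,"ay":0,"az":0,"gripper":1},{"x":0,"y":0,"z":0,"ax":0,"ay":0,"az":0,"gripper":1}]}}

```text
clock: 6.45
position: [503.3, -253.9, 42.9]
ee_rot: [0.098, 0.995, -0.0, -0.0]
contact_force: [0.4, 0.2, 0.6]
gripper_width: 23.4
grasp_force: 59.1
```

Emit:
{"op": "send_rows", "data": {"targets": [{"x":0,"y":0,"z":0,"ax":0,"ay":0,"az":0,"gripper":-0.2},{"x":0,"y":0,"z":0,"ax":0,"ay":0,"az":0,"gripper":-0.2},{"x":0,"y":0,"z":0,"ax":0,"ay":0,"az":0,"gripper":-0.2},{"x":0,"y":0,"z":0,"ax":0,"ay":0,"az":0,"gripper":-0.2}]}}

```text
clock: 6.78
position: [502.9, -253.9, 42.6]
ee_rot: [0.098, 0.995, 0.0, -0.001]
contact_force: [-0.5, 0.2, -0.1]
gripper_width: 51.1
grasp_force: 0.0
```

Emit:
{"op": "send_rows", "data": {"targets": [{"x":0,"y":0,"z":-2,"ax":0,"ay":0,"az":0,"gripper":-0.2},{"x":0,"y":0,"z":-3.5,"ax":0,"ay":0,"az":0,"gripper":-0.2},{"x":0,"y":0,"z":-3.5,"ax":0,"ay":0,"az":0,"gripper":-0.2},{"x":0,"y":0,"z":-2,"ax":0,"ay":0,"az":0,"gripper":-0.2}]}}

```text
clock: 7.12
position: [504.6, -254.5, 156.5]
ee_rot: [0.098, 0.995, -0.001, 0.002]
contact_force: [1.2, -0.8, -0.0]
gripper_width: 51.2
grasp_force: 0.0
```

Run:
```python
from h import *; from bench import arm
plan(arm,[461,-361.8,140],78.6,4)
```

```text
pos [ 504.6 -254.5  156.5] yaw 78.7 tilt 0.2 width 51.2
{"x": 0.55, "y": -2.84, "z": 0.41, "gripper": -1.0}
{"x": 0.55, "y": -2.84, "z": 0.41, "gripper": -1.0}
{"x": 0.54, "y": -2.85, "z": 0.42, "gripper": -1.0}
{"x": 0.55, "y": -2.84, "z": 0.41, "gripper": -1.0}
```

Emit:
{"op": "send_rows", "data": {"targets": [{"x":0.55,"y":-2.85,"z":0.4,"ax":0,"ay":0,"az":0,"gripper":-0.4},{"x":0.55,"y":-2.85,"z":0.4,"ax":0,"ay":0,"az":0,"gripper":-0.4},{"x":0.55,"y":-2.85,"z":0.4,"ax":0,"ay":0,"az":0,"gripper":-0.4},{"x":0.55,"y":-2.85,"z":0.4,"ax":0,"ay":0,"az":0,"gripper":-0.4}]}}

```text
clock: 7.45
position: [458.7, -362.2, 136.8]
ee_rot: [0.098, 0.995, 0.0, -0.001]
contact_force: [0.4, 1.2, -0.5]
gripper_width: 59.7
grasp_force: 0.0
```

Emit:
{"op": "send_rows", "data": {"targets": [{"x":0,"y":0,"z":0,"ax":0,"ay":0,"az":0,"gripper":-0.4},{"x":0,"y":0,"z":0,"ax":0,"ay":0,"az":0,"gripper":-0.4},{"x":0,"y":0,"z":0,"ax":0,"ay":0,"az":0,"gripper":-0.4},{"x":0,"y":0,"z":0,"ax":0,"ay":0,"az":0,"gripper":-0.4}]}}

```text
clock: 7.78
position: [459.6, -360.7, 136.8]
ee_rot: [0.098, 0.995, 0.0, -0.001]
contact_force: [-0.5, 0.3, 0.3]
gripper_width: 59.3
grasp_force: 0.0
```

Run:
```python
from h import *; from bench import arm
M=model(arm,"wrist"); im,d=arm.get_image("wrist"); cv2.imwrite("pics/w5.png",im[:,:,::-1]); P=cloud(d,M)
Q=P.reshape(-1,3)
for n,c,z in [("37",(461,-361.8),81),("25",(503,-254),87)]:
    S=Q[(np.hypot(Q[:,0]-c[0],Q[:,1]-c[1])<28)&(abs(Q[:,2]-z)<5)]; print(n,circ(S) if len(S) else 0)
for n,c,ri,ro in [("50",(643,-281.5),29,33),("37",(573,-267.5),22.5,26.5)]:
    try: print(n,ring(P,c,ri,ro,(21,29)))
    except Exception as e: print(n,"no")
plan(arm,[461,-361.8,34],78.6,3)
```

```text
37 (array([ 460.3, -361.9]), 18.6, array([ 459.2, -361.5,   81.2]), 3135)
25 (array([ 502.4, -254.6]), 13.0, array([ 500.5, -255.3,   87.3]), 1410)
50 (array([ 640.1, -285.2]), np.float64(34.4), np.float64(24.2), 193)
37 (array([ 571.6, -266.9]), np.float64(24.0), np.float64(25.9), 588)
pos [ 459.8 -360.6  136.9] yaw 78.8 tilt 0.07 width 59.9
{"x": -0.05, "y": -0.03, "z": 3.43, "az": 0.1, "gripper": -1.0}
{"x": -0.05, "y": -0.03, "z": 3.43, "az": 0.1, "gripper": -1.0}
{"x": -0.06, "y": -0.04, "z": 3.43, "az": 0.1, "gripper": -1.0}
```

View pics/w5.png

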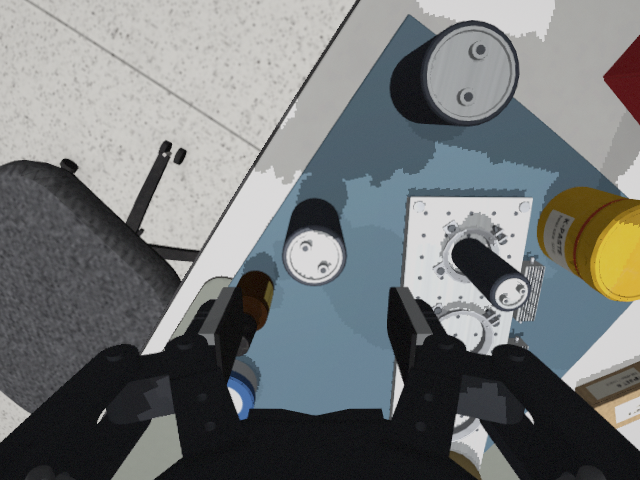

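Emit:
{"op": "send_rows", "data": {"targets": [{"x":-0.05,"y":-0.05,"z":3.4,"ax":0,"ay":0,"az":0.1,"gripper":-0.4},{"x":0,"y":-0.05,"z":3.4,"ax":0,"ay":0,"az":0.1,"gripper":-0.4},{"x":0,"y":0,"z":3.2,"ax":0,"ay":0,"az":0,"gripper":-0.4},{"x":0,"y":0,"z":0,"ax":0,"ay":0,"az":0,"gripper":-0.4},{"x":0,"y":0,"z":0,"ax":0,"ay":0,"az":0,"gripper":-0.4}]}}

```text
clock: 8.25
position: [459.0, -361.5, 35.8]
ee_rot: [0.099, 0.995, 0.0, -0.003]
contact_force: [0.7, -0.3, 0.7]
gripper_width: 59.8
grasp_force: 0.0
```

Emit:
{"op": "send_rows", "data": {"targets": [{"x":0,"y":0,"z":0,"ax":0,"ay":0,"az":0,"gripper":1},{"x":0,"y":0,"z":0,"ax":0,"ay":0,"az":0,"gripper":1},{"x":0,"y":0,"z":0,"ax":0,"ay":0,"az":0,"gripper":1},{"x":0,"y":0,"z":0,"ax":0,"ay":0,"az":0,"gripper":1}]}}

```text
clock: 8.58
position: [461.3, -363.0, 39.3]
ee_rot: [0.1, 0.995, -0.001, 0.002]
contact_force: [2.0, 2.6, 6.8]
gripper_width: 35.9
grasp_force: 59.7
```

Emit:
{"op": "send_rows", "data": {"targets": [{"x":0,"y":0,"z":-2.0,"ax":0,"ay":0,"az":0,"gripper":1},{"x":0,"y":0,"z":-3.5,"ax":0,"ay":0,"az":0,"gripper":1},{"x":0,"y":0,"z":-2.5,"ax":0,"ay":0,"az":0,"gripper":1}]}}

```text
clock: 8.83
position: [459.4, -362.6, 118.7]
ee_rot: [0.1, 0.995, -0.0, -0.001]
contact_force: [1.2, -0.0, -1.6]
gripper_width: 36.2
grasp_force: 60.1
```

Run:
```python
from h import *; from bench import arm
plan(arm,[573.7,-268,115],78.6,4,1)
```

```text
pos [ 459.4 -362.6  118.7] yaw 78.5 tilt 0.07 width 36.2
{"x": -2.33, "y": 2.89, "z": 0.09, "gripper": 1.0}
{"x": -2.33, "y": 2.89, "z": 0.09, "gripper": 1.0}
{"x": -2.33, "y": 2.88, "z": 0.09, "gripper": 1.0}
{"x": -2.32, "y": 2.89, "z": 0.09, "gripper": 1.0}
```

Emit:
{"op": "send_rows", "data": {"targets": [{"x":-2.3,"y":2.9,"z":0,"ax":0,"ay":0,"az":0,"gripper":1},{"x":-2.3,"y":2.9,"z":0,"ax":0,"ay":0,"az":0,"gripper":1},{"x":-2.3,"y":2.9,"z":0,"ax":0,"ay":0,"az":0,"gripper":1},{"x":-2.3,"y":2.9,"z":0,"ax":0,"ay":0,"az":0,"gripper":1}]}}

```text
clock: 9.17
position: [573.3, -266.1, 117.3]
ee_rot: [0.101, 0.995, 0.0, -0.0]
contact_force: [1.3, -0.2, -2.2]
gripper_width: 35.7
grasp_force: 60.2
```

Emit:
{"op": "send_rows", "data": {"targets": [{"x":0,"y":0,"z":0,"ax":0,"ay":0,"az":0,"gripper":1},{"x":0,"y":0,"z":0,"ax":0,"ay":0,"az":0,"gripper":1},{"x":0,"y":0,"z":0,"ax":0,"ay":0,"az":0,"gripper":1},{"x":0,"y":0,"z":0,"ax":0,"ay":0,"az":0,"gripper":1}]}}

```text
clock: 9.5
position: [571.6, -267.6, 116.4]
ee_rot: [0.101, 0.995, 0.0, -0.001]
contact_force: [-0.1, -0.6, -1.6]
gripper_width: 35.8
grasp_force: 60.4
```

Run:
```python
from h import *; from bench import arm
M=model(arm,"wrist"); im,d=arm.get_image("wrist"); cv2.imwrite("pics/w6.png",im[:,:,::-1]); P=cloud(d,M); Q=P.reshape(-1,3)
zt=arm.read_state()["position"][2]+42; K,D,T=M
S=Q[(np.hypot(Q[:,0]-573.7,Q[:,1]+268)<30)&(abs(Q[:,2]-zt)<6)]; print("can",circ(S),"row-profile",np.percentile(S[:,:2],[1,99],axis=0).round(1))
print("37",ring(P,(573,-267.5),22.5,26.5,(21,29)))
plan(arm,[573.7,-268,70],78.6,2,1)
```

```text
can (array([ 565.5, -266.3]), 27.2, array([ 567. , -267.3,  158.2]), 11206) row-profile [[ 552.3 -289.1]
 [ 586.5 -242. ]]
37 (array([ 573.4, -267.5]), np.float64(25.0), np.float64(26.5), 1180)
pos [ 571.6 -267.9  116.5] yaw 78.4 tilt 0.13 width 36.2
{"x": -0.11, "y": 0.01, "z": 2.33, "ay": -0.1, "az": -0.1, "gripper": 1.0}
{"x": -0.11, "y": 0.02, "z": 2.32, "ay": -0.1, "az": -0.1, "gripper": 1.0}
```

View pics/w6.png

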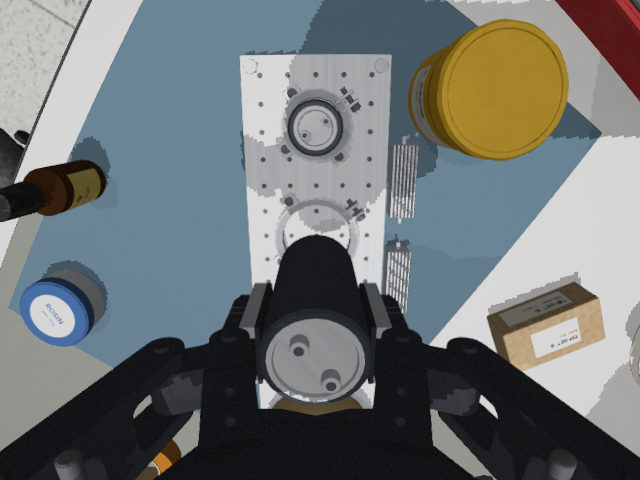

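Emit:
{"op": "send_rows", "data": {"targets": [{"x":-0.2,"y":0,"z":2.3,"ax":0,"ay":0,"az":0,"gripper":1},{"x":0,"y":0,"z":1.9,"ax":0,"ay":0,"az":0,"gripper":1},{"x":0,"y":0,"z":1.0,"ax":0,"ay":0,"az":0,"gripper":1},{"x":0,"y":0,"z":0,"ax":0,"ay":0,"az":0,"gripper":1},{"x":0,"y":0,"z":0,"ax":0,"ay":0,"az":0,"gripper":1}]}}

```text
clock: 9.97
position: [574.1, -268.2, 64.4]
ee_rot: [0.1, 0.995, -0.0, -0.001]
contact_force: [0.5, -0.2, -1.5]
gripper_width: 35.7
grasp_force: 60.4
```

Emit:
{"op": "send_rows", "data": {"targets": [{"x":0,"y":0,"z":0.3,"ax":0,"ay":0,"az":0,"gripper":1},{"x":0,"y":0,"z":0.2,"ax":0,"ay":0,"az":0,"gripper":1},{"x":0,"y":0,"z":0,"ax":0,"ay":0,"az":0,"gripper":1},{"x":0,"y":0,"z":0,"ax":0,"ay":0,"az":0,"gripper":1}]}}

```text
clock: 10.3
position: [574.8, -267.5, 60.0]
ee_rot: [0.1, 0.995, 0.0, -0.0]
contact_force: [-0.4, 0.8, -1.6]
gripper_width: 35.9
grasp_force: 60.4
```

Emit:
{"op": "send_rows", "data": {"targets": [{"x":0.1,"y":0,"z":0.3,"ax":0,"ay":0,"az":0,"gripper":1},{"x":0,"y":0,"z":0.2,"ax":0,"ay":0,"az":0,"gripper":1},{"x":0,"y":0,"z":0,"ax":0,"ay":0,"az":0,"gripper":1},{"x":0,"y":0,"z":0,"ax":0,"ay":0,"az":0,"gripper":1}]}}

```text
clock: 10.63
position: [573.5, -267.2, 54.3]
ee_rot: [0.1, 0.995, 0.0, -0.001]
contact_force: [-0.7, 0.3, -1.2]
gripper_width: 35.9
grasp_force: 60.4
```

Emit:
{"op": "send_rows", "data": {"targets": [{"x":0,"y":0,"z":0.15,"ax":0,"ay":0,"az":0,"gripper":1},{"x":0,"y":0,"z":0,"ax":0,"ay":0,"az":0,"gripper":1},{"x":0,"y":0,"z":0,"ax":0,"ay":0,"az":0,"gripper":1}]}}

```text
clock: 10.88
position: [573.9, -267.3, 53.4]
ee_rot: [0.1, 0.995, -0.0, -0.001]
contact_force: [0.2, 0.7, 1.3]
gripper_width: 36.0
grasp_force: 60.6
```

Emit:
{"op": "send_rows", "data": {"targets": [{"x":0,"y":0,"z":0,"ax":0,"ay":0,"az":0,"gripper":-0.4},{"x":0,"y":0,"z":0,"ax":0,"ay":0,"az":0,"gripper":-0.4},{"x":0,"y":0,"z":0,"ax":0,"ay":0,"az":0,"gripper":-0.4},{"x":0,"y":0,"z":0,"ax":0,"ay":0,"az":0,"gripper":-0.4}]}}

```text
clock: 11.22
position: [573.7, -267.3, 53.0]
ee_rot: [0.1, 0.995, 0.0, -0.001]
contact_force: [-0.1, 0.1, 0.2]
gripper_width: 59.6
grasp_force: 0.0
```

Emit:
{"op": "send_rows", "data": {"targets": [{"x":0,"y":0,"z":-2,"ax":0,"ay":0,"az":0,"gripper":-0.4},{"x":0,"y":0,"z":-3.5,"ax":0,"ay":0,"az":0,"gripper":-0.4},{"x":0,"y":0,"z":-3.5,"ax":0,"ay":0,"az":0,"gripper":-0.4},{"x":0,"y":0,"z":-2.5,"ax":0,"ay":0,"az":0,"gripper":-0.4}]}}

```text
clock: 11.55
position: [574.7, -267.8, 171.2]
ee_rot: [0.1, 0.995, -0.001, 0.001]
contact_force: [0.2, -1.2, 0.7]
gripper_width: 59.5
grasp_force: 0.0
```

Run:
```python
from h import *; from bench import arm
plan(arm,[380.3,-268,155],78.6,5)
```

```text
pos [ 574.7 -267.8  171.2] yaw 78.5 tilt 0.11 width 59.5
{"x": 3.81, "y": -0.78, "z": 0.32, "gripper": -1.0}
{"x": 3.81, "y": -0.78, "z": 0.32, "gripper": -1.0}
{"x": 3.81, "y": -0.77, "z": 0.32, "gripper": -1.0}
{"x": 3.81, "y": -0.78, "z": 0.32, "gripper": -1.0}
{"x": 3.81, "y": -0.77, "z": 0.31, "gripper": -1.0}
```

Emit:
{"op": "send_rows", "data": {"targets": [{"x":3.8,"y":-0.8,"z":0,"ax":0,"ay":0,"az":0,"gripper":-0.4},{"x":3.8,"y":-0.8,"z":0,"ax":0,"ay":0,"az":0,"gripper":-0.4},{"x":3.8,"y":-0.75,"z":0,"ax":0,"ay":0,"az":0,"gripper":-0.7},{"x":3.8,"y":-0.75,"z":0.8,"ax":0,"ay":0,"az":0,"gripper":-0.7},{"x":3.8,"y":-0.75,"z":0.8,"ax":0,"ay":0,"az":0,"gripper":-0.7}]}}

```text
clock: 11.97
position: [378.4, -267.1, 152.6]
ee_rot: [0.1, 0.995, -0.0, 0.0]
contact_force: [0.2, -0.4, 0.7]
gripper_width: 72.5
grasp_force: 0.0
```

Emit:
{"op": "send_rows", "data": {"targets": [{"x":0,"y":0,"z":0,"ax":0,"ay":0,"az":0,"gripper":-0.7},{"x":0,"y":0,"z":0,"ax":0,"ay":0,"az":0,"gripper":-0.7},{"x":0,"y":0,"z":0,"ax":0,"ay":0,"az":0,"gripper":-0.7},{"x":0,"y":0,"z":0,"ax":0,"ay":0,"az":0,"gripper":-0.7}]}}

```text
clock: 12.3
position: [381.6, -267.5, 152.9]
ee_rot: [0.1, 0.995, -0.0, 0.0]
contact_force: [0.1, 0.1, 0.1]
gripper_width: 72.7
grasp_force: 0.0
```

Run:
```python
from h import *; from bench import arm
M=model(arm,"wrist"); im,d=arm.get_image("wrist"); cv2.imwrite("pics/w7.png",im[:,:,::-1]); P=cloud(d,M)
Q=P.reshape(-1,3)
for n,c,z in [("50",(380.3,-268),87),("25",(503,-254),87),("37",(573,-268),95)]:
    S=Q[(np.hypot(Q[:,0]-c[0],Q[:,1]-c[1])<32)&(abs(Q[:,2]-z)<5)]; print(n,circ(S) if len(S) else 0)
plan(arm,[380.3,-268,38],78.6,3)
```

```text
50 (array([ 380.2, -267.7]), 25.0, array([ 378.8, -267.5,   87.1]), 5230)
25 (array([ 501.2, -253.3]), 13.1, array([ 497.1, -253.1,   86.9]), 683)
37 0
pos [ 381.6 -267.4  152.7] yaw 78.5 tilt 0.02 width 72.7
{"x": 0.04, "y": -0.03, "z": 3.82, "gripper": -1.0}
{"x": 0.04, "y": -0.03, "z": 3.83, "gripper": -1.0}
{"x": 0.03, "y": -0.02, "z": 3.82, "gripper": -1.0}
```

View pics/w7.png

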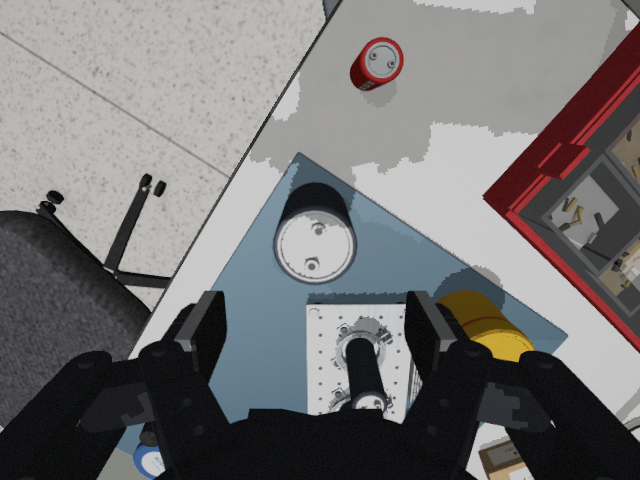

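Emit:
{"op": "send_rows", "data": {"targets": [{"x":0.05,"y":0,"z":3.8,"ax":0,"ay":0,"az":0,"gripper":-0.7},{"x":0.05,"y":0,"z":3.8,"ax":0,"ay":0,"az":0,"gripper":-0.7},{"x":0,"y":-0.05,"z":3.7,"ax":0,"ay":0,"az":0,"gripper":-0.7},{"x":0,"y":0,"z":0,"ax":0,"ay":0,"az":0,"gripper":-0.7},{"x":0,"y":0,"z":0,"ax":0,"ay":0,"az":0,"gripper":-0.7}]}}

```text
clock: 12.77
position: [378.5, -267.3, 38.1]
ee_rot: [0.1, 0.995, 0.0, -0.003]
contact_force: [0.2, -0.9, 0.4]
gripper_width: 72.7
grasp_force: 0.0
```

Emit:
{"op": "send_rows", "data": {"targets": [{"x":0,"y":0,"z":0,"ax":0,"ay":0,"az":0,"gripper":1},{"x":0,"y":0,"z":0,"ax":0,"ay":0,"az":0,"gripper":1},{"x":0,"y":0,"z":0,"ax":0,"ay":0,"az":0,"gripper":1},{"x":0,"y":0,"z":0,"ax":0,"ay":0,"az":0,"gripper":1},{"x":0,"y":0,"z":0,"ax":0,"ay":0,"az":0,"gripper":1}]}}

```text
clock: 13.18
position: [381.0, -268.0, 41.8]
ee_rot: [0.1, 0.995, -0.001, 0.002]
contact_force: [1.2, 1.9, 6.9]
gripper_width: 49.0
grasp_force: 62.0
```

Emit:
{"op": "send_rows", "data": {"targets": [{"x":0,"y":0,"z":-2.0,"ax":0,"ay":0,"az":0,"gripper":1},{"x":0,"y":0,"z":-3.5,"ax":0,"ay":0,"az":0,"gripper":1},{"x":0,"y":0,"z":-3.5,"ax":0,"ay":0,"az":0,"gripper":1},{"x":0,"y":0,"z":-3.5,"ax":0,"ay":0,"az":0,"gripper":1},{"x":0,"y":0,"z":-0.8,"ax":0,"ay":0,"az":0,"gripper":1}]}}

```text
clock: 13.6
position: [381.6, -268.7, 178.8]
ee_rot: [0.1, 0.995, -0.002, 0.005]
contact_force: [-0.1, 0.0, -1.7]
gripper_width: 48.9
grasp_force: 62.5
```

Run:
```python
from h import *; from bench import arm
plan(arm,[643.8,-282,172],78.6,7,1)
```

```text
pos [ 381.6 -268.7  178.8] yaw 78.6 tilt 0.61 width 48.9
{"x": -3.71, "y": 0.56, "z": 0.13, "ay": 0.1, "gripper": 1.0}
{"x": -3.71, "y": 0.56, "z": 0.13, "ay": 0.1, "gripper": 1.0}
{"x": -3.71, "y": 0.56, "z": 0.12, "ay": 0.1, "gripper": 1.0}
{"x": -3.71, "y": 0.55, "z": 0.12, "ay": 0.1, "gripper": 1.0}
{"x": -3.71, "y": 0.56, "z": 0.11, "ay": 0.1, "gripper": 1.0}
{"x": -3.71, "y": 0.55, "z": 0.1, "ay": 0.1, "gripper": 1.0}
{"x": -3.7, "y": 0.56, "z": 0.09, "ay": 0.1, "gripper": 1.0}
```

Emit:
{"op": "send_rows", "data": {"targets": [{"x":-3.5,"y":0.55,"z":0,"ax":0,"ay":0,"az":0,"gripper":1},{"x":-3.7,"y":0.55,"z":0,"ax":0,"ay":0,"az":0,"gripper":1},{"x":-3.7,"y":0.55,"z":0,"ax":0,"ay":0,"az":0,"gripper":1},{"x":-3.7,"y":0.55,"z":0,"ax":0,"ay":0,"az":0,"gripper":1},{"x":-3.7,"y":0.55,"z":0,"ax":0,"ay":0,"az":0,"gripper":1}]}}

```text
clock: 14.02
position: [564.5, -276.7, 171.9]
ee_rot: [0.1, 0.995, 0.001, -0.001]
contact_force: [-0.4, -0.8, -1.8]
gripper_width: 48.8
grasp_force: 62.5
```

Emit:
{"op": "send_rows", "data": {"targets": [{"x":-3.7,"y":0.55,"z":0,"ax":0,"ay":0,"az":0,"gripper":1},{"x":-3.7,"y":0.55,"z":0,"ax":0,"ay":0,"az":0,"gripper":1},{"x":0,"y":0,"z":0,"ax":0,"ay":0,"az":0,"gripper":1},{"x":0,"y":0,"z":0,"ax":0,"ay":0,"az":0,"gripper":1},{"x":0,"y":0,"z":0,"ax":0,"ay":0,"az":0,"gripper":1}]}}

```text
clock: 14.43
position: [637.3, -280.6, 170.8]
ee_rot: [0.1, 0.995, 0.001, -0.002]
contact_force: [-1.0, 0.5, -1.1]
gripper_width: 48.7
grasp_force: 62.5
```

Run:
```python
from h import *; from bench import arm
M=model(arm,"wrist"); im,d=arm.get_image("wrist"); cv2.imwrite("pics/w8.png",im[:,:,::-1]); P=cloud(d,M); Q=P.reshape(-1,3)
for n,c,z in [("25",(503,-254),87),("37",(573,-268),95)]:
    S=Q[(np.hypot(Q[:,0]-c[0],Q[:,1]-c[1])<26)&(abs(Q[:,2]-z)<5)]; print(n,circ(S) if len(S) else 0)
try: print("50",ring(P,(643,-282),29,33,(21,29)))
except Exception as e: print(e)
plan(arm,[643.8,-282,80],78.6,3,1)
```

```text
25 (array([ 503.9, -254.5]), 12.3, array([ 507.7, -255.2,   87.4]), 1010)
37 (array([ 572.8, -267.2]), 18.5, array([ 572.4, -267.1,   95.3]), 3271)
50 (array([ 644. , -281.5]), np.float64(31.4), np.float64(26.4), 952)
pos [ 637.  -280.8  171.6] yaw 78.5 tilt 0.19 width 49.0
{"x": -0.24, "z": 3.05, "ay": -0.1, "gripper": 1.0}
{"x": -0.23, "y": 0.01, "z": 3.05, "ay": -0.1, "gripper": 1.0}
{"x": -0.23, "z": 3.06, "ay": -0.1, "gripper": 1.0}
```

View pics/w8.png

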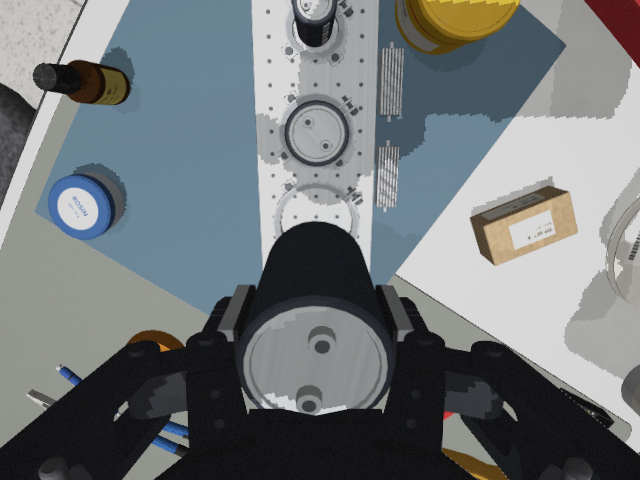

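Emit:
{"op": "send_rows", "data": {"targets": [{"x":-0.4,"y":0,"z":2.0,"ax":0,"ay":-0.1,"az":0,"gripper":1},{"x":-0.35,"y":0,"z":3.0,"ax":0,"ay":0,"az":0,"gripper":1},{"x":0,"y":0,"z":3.0,"ax":0,"ay":0,"az":0,"gripper":1},{"x":0,"y":0,"z":1.5,"ax":0,"ay":0,"az":0,"gripper":1},{"x":0,"y":0,"z":0,"ax":0,"ay":0,"az":0,"gripper":1}]}}

```text
clock: 14.9
position: [641.4, -281.6, 72.7]
ee_rot: [0.101, 0.995, 0.001, -0.005]
contact_force: [-0.6, 0.3, -2.6]
gripper_width: 48.9
grasp_force: 62.5
```

Emit:
{"op": "send_rows", "data": {"targets": [{"x":0,"y":0,"z":0,"ax":0,"ay":0,"az":0,"gripper":1},{"x":0,"y":0,"z":0,"ax":0,"ay":0,"az":0,"gripper":1},{"x":0,"y":0,"z":0,"ax":0,"ay":0,"az":0,"gripper":1}]}}

```text
clock: 15.15
position: [646.8, -282.9, 79.8]
ee_rot: [0.1, 0.995, -0.0, 0.002]
contact_force: [1.0, -1.0, -1.5]
gripper_width: 48.5
grasp_force: 62.5
```

Foot about 24 mm above the plate; correct x by −2.5 mm and go down.

Emit:
{"op": "send_rows", "data": {"targets": [{"x":0.15,"y":0.05,"z":0.8,"ax":0,"ay":0,"az":0,"gripper":1},{"x":0.1,"y":0,"z":0.4,"ax":0,"ay":0,"az":0,"gripper":1},{"x":0,"y":0,"z":0,"ax":0,"ay":0,"az":0,"gripper":1},{"x":0,"y":0,"z":0,"ax":0,"ay":0,"az":0,"gripper":1},{"x":0,"y":0,"z":0,"ax":0,"ay":0,"az":0,"gripper":1}]}}

```text
clock: 15.57
position: [643.4, -281.5, 64.9]
ee_rot: [0.1, 0.995, -0.0, 0.0]
contact_force: [0.1, -0.5, -1.6]
gripper_width: 48.9
grasp_force: 62.5
```

Emit:
{"op": "send_rows", "data": {"targets": [{"x":0,"y":0,"z":0.4,"ax":0,"ay":0,"az":0,"gripper":1},{"x":0,"y":0,"z":0.3,"ax":0,"ay":0,"az":0,"gripper":1},{"x":0,"y":0,"z":0,"ax":0,"ay":0,"az":0,"gripper":1},{"x":0,"y":0,"z":0,"ax":0,"ay":0,"az":0,"gripper":1},{"x":0,"y":0,"z":0,"ax":0,"ay":0,"az":0,"gripper":1}]}}

```text
clock: 15.98
position: [643.4, -281.5, 57.8]
ee_rot: [0.1, 0.995, -0.0, -0.0]
contact_force: [-0.1, -0.8, -2.0]
gripper_width: 49.0
grasp_force: 62.5
```

Emit:
{"op": "send_rows", "data": {"targets": [{"x":0,"y":0,"z":0.15,"ax":0,"ay":0,"az":0,"gripper":1},{"x":0,"y":0,"z":0,"ax":0,"ay":0,"az":0,"gripper":1},{"x":0,"y":0,"z":0,"ax":0,"ay":0,"az":0,"gripper":1}]}}

```text
clock: 16.23
position: [643.3, -281.4, 56.3]
ee_rot: [0.1, 0.995, 0.0, -0.0]
contact_force: [0.4, -0.0, -2.0]
gripper_width: 49.1
grasp_force: 62.5
```

Emit:
{"op": "send_rows", "data": {"targets": [{"x":0,"y":0,"z":0.1,"ax":0,"ay":0,"az":0,"gripper":1},{"x":0,"y":0,"z":0,"ax":0,"ay":0,"az":0,"gripper":1},{"x":0,"y":0,"z":0,"ax":0,"ay":0,"az":0,"gripper":1}]}}

```text
clock: 16.48
position: [643.5, -281.5, 56.0]
ee_rot: [0.1, 0.995, -0.0, 0.0]
contact_force: [-0.7, 0.1, 0.5]
gripper_width: 49.3
grasp_force: 62.9
```

Emit:
{"op": "send_rows", "data": {"targets": [{"x":0,"y":0,"z":0,"ax":0,"ay":0,"az":0,"gripper":-0.7},{"x":0,"y":0,"z":0,"ax":0,"ay":0,"az":0,"gripper":-0.7},{"x":0,"y":0,"z":0,"ax":0,"ay":0,"az":0,"gripper":-0.7},{"x":0,"y":0,"z":0,"ax":0,"ay":0,"az":0,"gripper":-0.7}]}}

```text
clock: 16.82
position: [643.5, -281.5, 55.4]
ee_rot: [0.1, 0.995, -0.0, 0.0]
contact_force: [-0.3, 1.4, -0.4]
gripper_width: 72.6
grasp_force: 0.0
```

Emit:
{"op": "send_rows", "data": {"targets": [{"x":0,"y":0,"z":-2,"ax":0,"ay":0,"az":0,"gripper":-0.7},{"x":0,"y":0,"z":-3.5,"ax":0,"ay":0,"az":0,"gripper":-0.7},{"x":0,"y":0,"z":-3.5,"ax":0,"ay":0,"az":0,"gripper":-0.7},{"x":0,"y":0,"z":-3.5,"ax":0,"ay":0,"az":0,"gripper":-0.7},{"x":0,"y":0,"z":-3.0,"ax":0,"ay":0,"az":0,"gripper":-0.7}]}}

```text
clock: 17.23
position: [643.7, -281.7, 213.3]
ee_rot: [0.1, 0.995, -0.0, 0.001]
contact_force: [0.7, -0.2, 0.7]
gripper_width: 72.5
grasp_force: 0.0
```

Emit:
{"op": "send_rows", "data": {"targets": [{"x":3,"y":0,"z":-1,"ax":0,"ay":0,"az":0,"gripper":-0.7},{"x":3,"y":0,"z":-1,"ax":0,"ay":0,"az":0,"gripper":-0.7},{"x":2,"y":0,"z":-1,"ax":0,"ay":0,"az":0,"gripper":-0.7},{"x":0,"y":0,"z":0,"ax":0,"ay":0,"az":0,"gripper":-0.7},{"x":0,"y":0,"z":0,"ax":0,"ay":0,"az":0,"gripper":-0.7}]}}

```text
clock: 17.65
position: [564.8, -265.6, 242.1]
ee_rot: [0.1, 0.995, -0.0, 0.002]
contact_force: [0.7, 0.5, 0.5]
gripper_width: 72.8
grasp_force: 0.0
```

Run:
```python
from h import *; from bench import arm
for cam in ("wrist","top"):
    M=model(arm,cam); im,d=arm.get_image(cam); cv2.imwrite(f"pics/end_{cam}.png",im[:,:,::-1]); P=cloud(d,M); Q=P.reshape(-1,3)
    for n,c,z,r in [("25",(503,-254),87,26),("37",(573,-268),95,28),("50",(644,-282),101,34),("bottle",(505,-418),86,25),("tin",(592,-466),29.5,40),("tub",(503,-161),73,45)]:
        S=Q[(np.hypot(Q[:,0]-c[0],Q[:,1]-c[1])<r)&(abs(Q[:,2]-z)<5)]; print(cam,n,circ(S) if len(S) else 0)
```

```text
wrist 25 (array([ 502.5, -253.9]), 12.6, array([ 502.3, -254. ,   87.4]), 820)
wrist 37 (array([ 572.9, -266.6]), 18.7, array([ 572.2, -266.7,   95.3]), 1607)
wrist 50 (array([ 642.2, -281.3]), 25.7, array([ 640.6, -281.1,  100.9]), 2483)
wrist bottle (array([ 504.8, -418.6]), 8.9, array([ 504.8, -416.8,   86.8]), 382)
wrist tin (array([ 591.3, -466.3]), 27.6, array([ 589.8, -464.4,   29.6]), 1966)
wrist tub (array([ 503.3, -161.1]), 33.7, array([ 502.5, -161.7,   73.4]), 5426)
top 25 (array([ 504.2, -253.6]), 12.9, array([ 503.7, -253.9,   87.2]), 271)
top 37 (array([ 574.4, -266.3]), 19.1, array([ 573.5, -266.9,   95.3]), 562)
top 50 (array([ 629.8, -274.5]), 19.2, array([ 623.9, -272.8,  101. ]), 121)
top bottle (array([ 506.1, -418.6]), 8.7, array([ 505.3, -418.3,   86.6]), 120)
top tin (array([ 592.9, -466.1]), 27.5, array([ 592. , -465.9,   29.6]), 986)
top tub (array([ 505.2, -161. ]), 33.5, array([ 504.6, -161.3,   73.2]), 1729)
```

View pics/end_wrist.png

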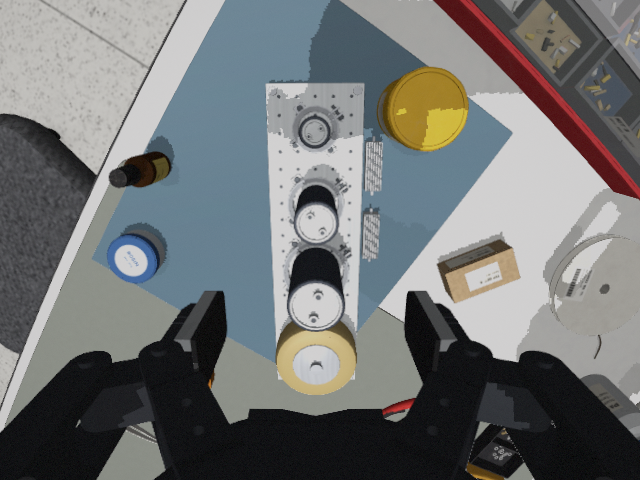

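All three cans stand upright in their clamps with tops at 87, 95 and 101 mm, as they should for seated cans. They show at pixels (315,130), (317,222) and (316,300). The bottle, tub and tin have not moved.

```bash
python3 -c "
from bench import arm
print(arm.job_done())"
```

```text
the job is handed in; nothing more can be done
None
```

I handed the job in with all three cans upright and seated in their own clamps by the last measurements, and the bottle, tub and tin where they started; the hand-in call gave no verdict.

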